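# Lock the carving rest's sliding jaw with its pin

### The arm

A 6-joint arm with a two-finger parallel gripper is mounted at the origin on the work surface. World frame = base frame: x ahead of the robot, y to its left, z up, the work surface at z = 0. Lengths are in m, angles in rad, forces in N, time in s.
With the tool pointing down it reaches from about 0.35 to 0.775 m from the base axis. Payload 5.5 kg.
Tool frame: the origin (TCP) lies at the very end of the fingers, on their centre line; the grasp point (between the pads) lies behind it (env.hold_point_z is the z of the grasp point in the tool frame, in m); z points along the fingers, y is the line along which they close (so a half turn about z gives the same grasp; the last joint's range is limited). The gripper opens to 85 mm and grips with 20 to 120 N. Pads are 22 mm wide; open, the fingers measure 114 mm over their backs; the gripper's body (76 mm by 85 mm) begins 54 mm behind the grasp point. The pads swing forward as they close: fully open they stand 13 mm farther back than shut.
Start: joints at [1.082, 0.313, 0.046, 1.304, 0, 1.431], TCP at [0.197, 0.54, 0.231] pointing down, gripper open.
Joint ranges: [-2.76, 2.76], [-0.86, 1.69], [-1.03, 1.26], [-2.2, 2.34], [-1.47, 1.5], [-3.14, 3.14]. Speed limits (rad/s): [2.57, 2.57, 3.14, 3.14, 3.14, 3.14].

### API

Orientations are given as a unit quaternion [w, x, y, z].
In Python, from workcell import env gives the robot as it stands.
- The arm moves only by the tool arm_command, never from a script. Its argument "rows" is a list of rows, each an object with "delta_pos": the shift along the tool's x, y, z scaled (see below), a list of three; "rot": the turn, a rotation vector about the tool's x, y, z scaled (see below), a list of three; "fingers": the closure, from 0 (fully open) to 1 (shut). A call has 1 to 20 rows; each row shifts and turns the commanded pose from where the row before left it, along the tool's axes as they then stand; what a row does not reach is not made up. The controller multiplies each number of a shift by 0.02 m and each number of a turn by 360 degrees. A row lasts 1/10 s, in which the tool goes at most 50 mm and 8.59 degrees, less where a joint would pass 70% of its speed; a pose out of reach is approached as far as the arm can. A call with a number of a shift or a turn outside -1 to 1 is refused whole. A call with a gripper value outside its range is refused whole. The fingers move at their own pace and stop on an object; "squeeze" is the grip in N (left out, the last holds). Time passes only in rows, so rows that do not move let the fingers close. It gives the time, the measured TCP pose, the force and the opening at its end, in the units of the state.
- env.get_state(): the state, without advancing time (a new reading comes with each control period).
- env.read_camera(name): name is "side" or "top"; returns (picture, depth): 480x640x3 uint8, blue, green, red; 480x640 float32, m along the optical axis (not along the pixel's ray), 0 where there is no reading.
- env.get_calibration(name): a dict with "mtx" (3x3 intrinsics, pixels), "R" (3x3) and "t" (3): a world point X has camera coordinates R X + t. Camera axes: x right, y down, z forward; pixel columns grow to the right and rows downward; lengths in m; the calibration is good to about 2 mm. A picture is of the moment at which its call begins. get_calibration takes no time and is no camera call.
- env.hand_in(): hands the job in, once; it reports no verdict.
The state is a dict: "clock": time; "joint_pos": joint angles; "qvel": joint speeds; "tau": joint torques, N m; "tcp_pos": TCP position; "orientation": TCP orientation; "wrist_force": force on the tool from outside, world axes, zero at the start; "ft_torque": the same for the moment, N m; "finger_gap": finger opening in m.
Only numpy, scipy, OpenCV 4.12 (cv2) and the standard library are available. Lean on these libraries where they do the work, as an engineer would, in place of code of your own. Each camera call takes 0.05 s, during which the arm holds its last target. There are 200 camera calls.

### The job

On the sloping carving rest, slide the jaw by its wooden knob all the way to the block that is to be carved, so that the hole in its bar comes under the hole of the steel keeper. Lock it there: take the long pin out of the pin rack and push it through the keeper and the bar until its head sits flush on the keeper, and let go. Leave the short pin in the rack, the wood block in its place, and do not disturb the other things on the bench.

Things in the scene. Friction and masses are not known exactly. Their poses are not given: they have to be found in the camera images.
- rest: Sloping wooden carving rest, fixed: a 220 x 380 x 25 mm board tilted 30 degrees, its low edge towards -x of this frame (towards the robot), its level direction along y. Origin on the bench under the middle of the board, whose upper face is 100 mm above it there. Low edge of the face 45 mm, high edge 155 mm above the bench. At its +y end a dark end stop with the block against it
- keeper: Steel bridge fixed over the jaw's bar, 72 (x) x 34 (y) x 8 mm thick. Origin: mouth of its 13 mm through hole, in its upper face, 21 mm off the board's face. z = hole axis, out of the face, 30 degrees from vertical; x up the slope; y level, towards the block. Beneath it: 1 mm gap, the bar (12 mm thick, 13 mm hole), the board (25 mm, 13 mm hole through)
- jaw (a joint): Travel of the jaw, in m, along the keeper's y: 0 = home (against its stop, 2 mm short of the block, bar hole exactly under the keeper's hole), grows as the jaw is drawn away from the block (along the keeper's -y) to 0.065. Moves with about 2 N, stays where it is left
- jaw_knob (a point): Middle of the top of the jaw's wooden knob: a round post along the keeper's z, 46 mm tall on the bar, its top 58 mm off the board; diameter 24 mm in its top 13 mm, 20 mm below. Around it stand low strips (10 mm off the board), the jaw (24 mm) and the block (20 mm). At home it is 105 mm along y from the keeper's hole
- pin: Long steel retaining pin, loose, hanging upright in the rack by its head: shank 10 mm diameter, 50 mm long with a 9 mm tapered nose; round head 20 mm diameter, 30 mm tall. Origin at the tip of the nose, z along the pin towards the head; 80 mm long in all
- pin_shoulder (a point): Centre of the underside of the long pin's head, 50 mm from the nose tip; it rests on the keeper when the pin is home
- short_pin: Short steel pin, loose, in the other hole of the rack, to be left there: shank 8 mm x 26 mm, flat head 20 mm diameter, only 8 mm tall. Origin at its nose tip, z towards the head
- rack: Wooden pin rack, fixed: a shelf 60 x 160 x 10 mm on two end boards, upper face 85 mm above the bench, two 12 mm holes 80 mm apart along y (at y = -40 and +40 mm), a pin hanging in each. Origin on the bench under its middle
- blank: Light wood block to be carved, 60 x 60 x 20 mm, loose, lying on the sloping face against the ledge and the end stop. Origin in the middle of its underside
- chisel: Wood-handled chisel lying on the bench, 210 mm long, 28 mm thick handle, bystander. Origin under its ferrule, blade along x
- offcut: Dark wood offcut 50 x 90 x 30 mm, bystander. Origin in the middle of its underside
Things that resemble listed ones, but are neither listed nor needed, are in the scene too. Leave any green look-alike of the pin alone.

How it is judged:
By the outcome, as a careful person would: the job done as asked, in the order asked, and still so for the second after the job is handed in, with the robot touching nothing.
It also fails if it takes over 51 s, if anything falls off the work surface, if the arm or the gripper's body presses on something with over 40 N, if the wrist force passes 120 N, or if a joint passes its speed limit or range.

## Working session

There is one attempt and no reset: what is moved stays moved. The work goes in short steps, Python scripts to look and compute and a tool call to move; the robot and the scene stay as the last step left them, time stands still between calls to the robot, and variables do not carry over. Pictures are saved under pics/ and viewed, on a budget of 10 in all, crops included, one or two more only if the job needs it, and the job is handed in when it is done.

Besides the shell and the picture viewer there is one more tool, called after "Request:" as name([rows], argument=value, ...), one row to a line, values as JSON. arm_command: Moves the arm, as the interface text tells. Shifts and turns lie within -1 to 1; 1 stands for 0.02 m of shift or 360 degrees of turn. Its arguments: {"type":"object","properties":{"rows":{"type":"array","items":{"type":"object","properties":{"delta_pos":{"type":"array","items":{"type":"number","minimum":-1,"maximum":1}},"rot":{"type":"array","items":{"type":"number","minimum":-1,"maximum":1}},"fingers":{"type":"number"}}}},"squeeze":{"type":"number"}},"required":["rows"]}

```bash
ls; mkdir -p pics; cat > h.py <<'E'
import numpy as np, cv2
from workcell import env
from scipy.spatial.transform import Rotation as Ro
def grab(n):
    p,d=env.read_camera(n); c=env.get_calibration(n); np.savez(f'{n}.npz',p=p,d=d,**{k:np.array(c[k]) for k in('mtx','R','t')}); return p
def load(n): return np.load(f'{n}.npz')
def w(L,u,v,r=1):
    d=L['d'][v-r:v+r+1,u-r:u+r+1]; d=np.median(d[d>0]); 
    return L['R'].T@(d*np.linalg.inv(L['mtx'])@[u,v,1]-L['t'])
def px(L,X):
    q=L['mtx']@(L['R']@np.array(X)+L['t']); return q[:2]/q[2]
E
python3 - <<'E'
from h import *
for n in('top','side'): cv2.imwrite(f'pics/{n}0.png',grab(n)); L=load(n); print(n,L['mtx'].round(1).tolist(),(-L['R'].T@L['t']).round(3),L['R'].round(2).tolist())
s=env.get_state(); print(s, env.hold_point_z)
E
```

```text
pics
top [[616.9, 0.0, 319.7], [0.0, 616.9, 233.3], [0.0, 0.0, 1.0]] [ 0.404 -0.076  1.347] [[0.01, -1.0, 0.0], [-0.99, -0.01, -0.16], [0.16, -0.0, -0.99]]
side [[514.6, 0.0, 309.5], [0.0, 514.6, 238.3], [0.0, 0.0, 1.0]] [ 0.572 -0.949  0.684] [[1.0, -0.04, 0.0], [-0.02, -0.56, -0.83], [0.03, 0.83, -0.56]]
{'clock': 0.1, 'joint_pos': array([1.08240736e+00, 3.13926851e-01, 4.50896928e-02, 1.30361417e+00,
       4.37427007e-06, 1.43122353e+00]), 'qvel': array([ 0.00014681, -0.00194748,  0.00220094,  0.00060095, -0.00079805,
       -0.00114234]), 'tau': array([ 3.43081447e-03, -4.81724453e+01,  2.99243313e+01,  1.27666356e-02,
       -1.10922244e-04,  2.30125875e-05]), 'tcp_pos': array([0.19630064, 0.53996243, 0.23049599]), 'orientation': array([-2.57651799e-04,  1.73525178e-01,  9.84829086e-01, -7.86370667e-04]), 'wrist_force': array([ 0.55478653, -0.26344115, -0.12438922]), 'ft_torque': array([-7.9728311e-06,  2.3547347e-05,  5.7755164e-02]), 'finger_gap': 0.0856794257468287} -0.0187
```

View pics/top0.png

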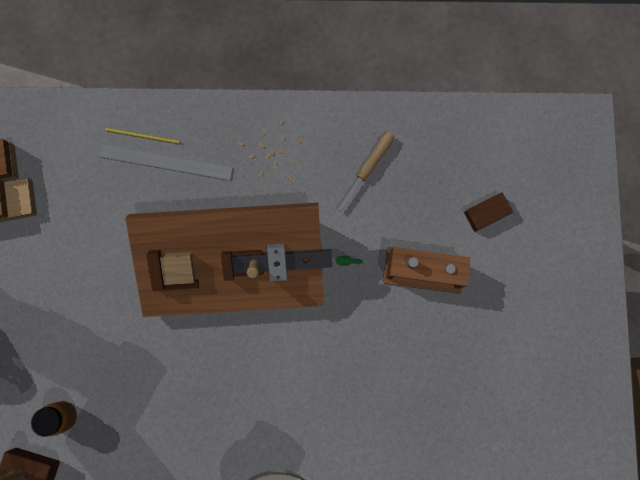

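View pics/side0.png

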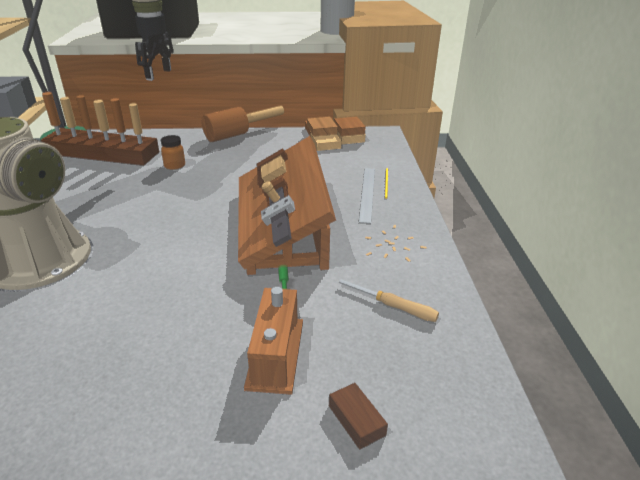

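Top view: the knob is at about (253,268), the keeper at (277,262) and the bar hole at about (306,260). The rack pins are at (413,262) and (451,269), and the green look-alike is at (345,260). By its tall head in the side view at (277,297), the long pin should be the one at (413,262). I'll confirm that with crops and depth.

```bash
python3 - <<'E'
from h import *
T=load('top');S=load('side')
a=cv2.resize(T['p'][225:305,215:335],(800,533),interpolation=cv2.INTER_CUBIC)
b=cv2.resize(T['p'][235:300,375:480],None,fx=3.8,fy=3.8,interpolation=cv2.INTER_CUBIC)
c=cv2.resize(S['p'][280:350,240:310],None,fx=3.5,fy=3.5,interpolation=cv2.INTER_CUBIC)
cv2.imwrite('pics/cA.png',a)
o=np.zeros((250,800,3),np.uint8);o[:247,:399]=b[:247,:399];o[:245,410:655]=c;cv2.imwrite('pics/cB.png',o)
for n,L,P in(('top',T,[(253,268),(277,250),(271,272),(413,262),(451,269),(400,256),(432,262),(462,264),(435,275),(178,268),(150,230),(300,225),(150,300),(305,295)]),('side',S,[(277,291),(270,333),(278,210)])):
  for p in P: print(n,p,w(L,*p).round(4))
E
```

```text
top (253, 268) [0.5225 0.049  0.1531]
top (277, 250) [0.5608 0.0045 0.1331]
top (271, 272) [0.519  0.017  0.1116]
top (413, 262) [ 0.5419 -0.2678  0.1161]
top (451, 269) [ 0.5309 -0.3487  0.0937]
top (400, 256) [ 0.5574 -0.2459  0.0857]
top (432, 262) [ 0.5458 -0.3118  0.0849]
top (462, 264) [ 0.5422 -0.3732  0.0863]
top (435, 275) [ 0.5191 -0.3175  0.0847]
top (178, 268) [0.524  0.2016 0.1213]
top (150, 230) [0.5967 0.2559 0.1416]
top (300, 225) [ 0.6111 -0.0404  0.1362]
top (150, 300) [0.4626 0.2696 0.0629]
top (305, 295) [ 0.4767 -0.0509  0.0586]
side (277, 291) [ 0.5422 -0.2706  0.1139]
side (270, 333) [ 0.5316 -0.3485  0.0919]
side (278, 210) [ 0.5401 -0.0104  0.1185]
```

View pics/cA.png

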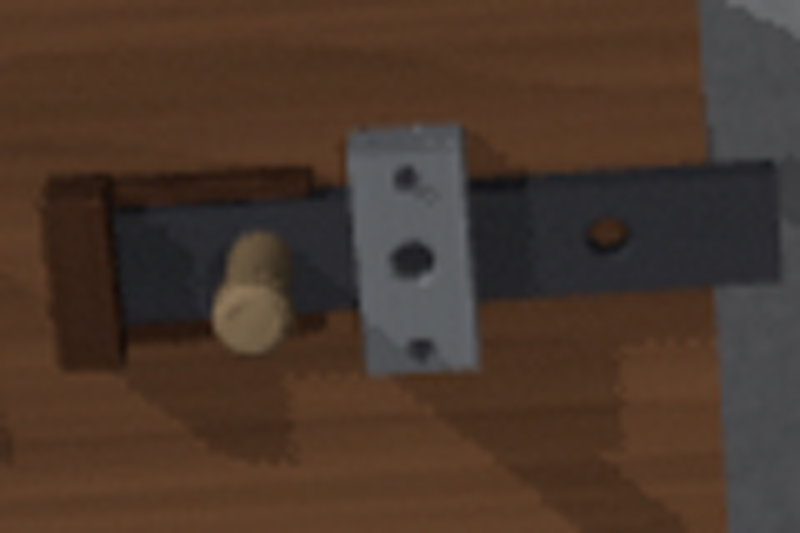

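View pics/cB.png

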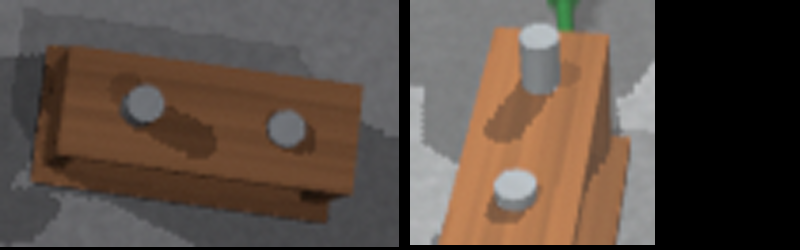

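Pins in the rack: (413,262) has its head top at z=0.116, a 30 mm head, so it is the long pin. (451,269) is at z=0.094, an 8 mm head, so it is the short pin. The green one at (345,260) is the look-alike. Crop A puts the keeper hole at (276.8,264), the bar hole at (306,260) and the knob top at (252.5,273).

```bash
python3 - <<'E'
from h import *
T=load('top');R,t,K=T['R'],T['t'],T['mtx'];C=-R.T@t
v,u=np.mgrid[0:480,0:640]
P=((np.stack([u,v,np.ones_like(u)],-1)@np.linalg.inv(K).T)*T['d'][...,None]-t)@R
m=np.zeros((480,640),bool);m[220:240,140:312]=1;m[298:303,150:310]=1;m[240:300,200:218]=1
Q=P[m&(T['d']>0)]
for _ in range(4):
  c=Q.mean(0);n=np.linalg.svd(Q-c,full_matrices=False)[2][2];n*=np.sign(n[2]);r=(Q-c)@n;Q=Q[abs(r)<max(.002,2*r.std())] 
print('n',n,'tilt',np.degrees(np.arccos(n[2])),'yaw',np.degrees(np.arctan2(-n[1],-n[0])),r.std())
yaw=np.arctan2(-n[1],-n[0]);yy=np.array([-np.sin(yaw),np.cos(yaw),0])
def hit(u,v,o):
  d=R.T@np.linalg.inv(K)@[u,v,1]; return C+d*((c-C)@n+o)/(d@n)
k=hit(276.8,264,.021);b=hit(306,260,.012);kn=hit(252.5,273,.058)
xx=np.cross(yy,n)
for a,p in(('keeper',k),('bar',b),('knob',kn)): print(a,p.round(4),'rel keeper xyz',[(1e3*(p-k)@e).round(1) for e in(xx,yy,n)])
d=R.T@np.linalg.inv(K)@[413.2,262.1,1];print('pin top',C+d*(.115-C[2])/d[2])
d=R.T@np.linalg.inv(K)@[450.6,268.7,1];print('short',C+d*(.093-C[2])/d[2])
e=[(128,215),(319,204),(143,315),(322,305)]
E=[hit(*p,0) for p in e];
for p in E: print(p.round(4))
for i in(0,2): dd=E[i]-E[i+1];print(np.degrees(np.arctan2(-dd[0],dd[1])))
E
```

```text
n [-0.50084609 -0.03656675  0.86476359] tilt 30.144279013115902 yaw 4.175753081029734 0.0018022356417009538
keeper [0.5345 0.0053 0.1187] rel keeper xyz [np.float64(0.0), np.float64(0.0), np.float64(0.0)]
bar [ 0.544  -0.0529  0.1113] rel keeper xyz [np.float64(0.9), np.float64(-58.7), np.float64(-9.0)]
knob [0.513  0.0499 0.1509] rel keeper xyz [np.float64(0.4), np.float64(46.1), np.float64(37.0)]
pin top [ 0.54178633 -0.26833589  0.115     ]
short [ 0.5315664  -0.34801837  0.093     ]
[0.6233 0.2959 0.1581]
[ 0.6498 -0.0777  0.1577]
[0.432  0.2869 0.047 ]
[ 0.4569 -0.0866  0.0456]
4.051171325007214
3.815647862748855
```

```bash
cat >> h.py <<'E'
a=np.radians(4.0);tl=np.radians(30)
yy=np.array([-np.sin(a),np.cos(a),0]);nn=np.array([-np.sin(tl)*np.cos(a),-np.sin(tl)*np.sin(a),np.cos(tl)]);xx=np.cross(yy,nn)
Rrest=np.stack([-xx,yy,-nn],1)
rk=np.radians(-7.3);ry=np.array([-np.sin(rk),np.cos(rk),0]);Rrack=np.stack([np.cross(ry,[0,0,-1]),ry,[0,0,-1]],1)
KEEP=np.array([.5345,.0053,.1187]);KNOB=np.array([.513,.0499,.1509]);PIN=np.array([.5418,-.2683,.115])
def go(p,Rt,Rc=None,pc=None):
    s=env.get_state();q=s['orientation'];R0=Ro.from_quat([q[1],q[2],q[3],q[0]]).as_matrix() if Rc is None else Rc
    pc=s['tcp_pos'] if pc is None else pc
    rv=Ro.from_matrix(R0.T@Rt).as_rotvec()
    print('turn(units)',(rv/2/np.pi).round(4),'deg',np.degrees(np.linalg.norm(rv)).round(1),'shift units after turn',(Rt.T@(np.array(p)-pc)/.02).round(2),'before',(R0.T@(np.array(p)-pc)/.02).round(2))
E
python3 - <<'E'
from h import *
T=load('top')
for p in((47,420),(62,415),(28,465)): print(p,w(T,*p).round(3))
print(w(T,155,270,0), w(T,155,258,0))
go(KNOB+.06*nn,Rrest)
print(env.get_state()['tcp_pos'])
E
```

```text
(47, 420) [0.224 0.454 0.084]
(62, 415) [0.231 0.434 0.062]
(28, 465) [0.131 0.5   0.05 ]
[0.51941451 0.24705871 0.12176112] [0.54171228 0.2443392  0.1367871 ]
turn(units) [-0.0177 -0.0822 -0.065 ] deg 38.3 shift units after turn [-10.21 -25.55   7.49] before [-21.89 -18.22   1.41]
[0.19630064 0.53996243 0.23049599]
```

Request:
arm_command([
  {"rot": [-0.0035, -0.0164, -0.013], "fingers": 0.3},
  {"rot": [-0.0035, -0.0164, -0.013]},
  {"rot": [-0.0035, -0.0164, -0.013]},
  {"rot": [-0.0035, -0.0164, -0.013]},
  {"rot": [-0.0035, -0.0164, -0.013]},
  {"delta_pos": [-0.4, -1, 0.1]},
  {"delta_pos": [-0.4, -1, 0.1]},
  {"delta_pos": [-0.4, -1, 0.1]},
  {"delta_pos": [-0.4, -1, 0.1]},
  {"delta_pos": [-0.4, -1, 0.1]},
  {"delta_pos": [-0.4, -1, 0.1]},
  {"delta_pos": [-0.4, -1, 0.1]},
  {"delta_pos": [-0.4, -1, 0.1]},
  {"delta_pos": [-0.4, -1, 0.3]},
  {"delta_pos": [-0.4, -1, 0.3]},
], squeeze=40)

```text
schema error: expected keys delta_pos, rot, fingers
```

Request:
arm_command([
  {"delta_pos": [-0.4, -1, 0.3]},
  {"delta_pos": [-0.4, -1, 0.3]},
  {"delta_pos": [-0.4, -1, 0.3]},
  {"delta_pos": [-0.4, -1, 0.3]},
  {"delta_pos": [-0.4, -1, 0.3]},
  {"delta_pos": [-0.4, -1, 0.3]},
  {"delta_pos": [-0.4, -1, 0.3]},
  {"delta_pos": [-0.4, -1, 0.4]},
  {"delta_pos": [-0.4, -1, 0.4]},
  {"delta_pos": [-0.4, -1, 0.4]},
  {"delta_pos": [-0.4, -1, 0.4]},
  {"delta_pos": [-0.4, -1, 0.4]},
  {"delta_pos": [-0.4, -1, 0.4]},
  {"delta_pos": [-0.4, -1, 0.4]},
  {"delta_pos": [-0.4, -1, 0.4]},
  {"delta_pos": [0, 0, 0]},
  {"delta_pos": [0, 0, 0]},
])

```text
schema error: expected keys delta_pos, rot, fingers
```

```bash
python3 - <<'E'
from h import *
cv2.imwrite('pics/s1.png',cv2.resize(grab('side')[130:280,200:400],(800,600)))
go(KNOB-.029*nn,Rrest);s=env.get_state();print(s['clock'],s['tcp_pos'],s['finger_gap'])
E
```

```text
turn(units) [-0.0176 -0.0822 -0.065 ] deg 38.3 shift units after turn [-10.2  -25.55  11.94] before [-23.92 -17.32   5.26]
0.15 [0.19635313 0.54003064 0.23061855] 0.08511742021380261
```

View pics/s1.png

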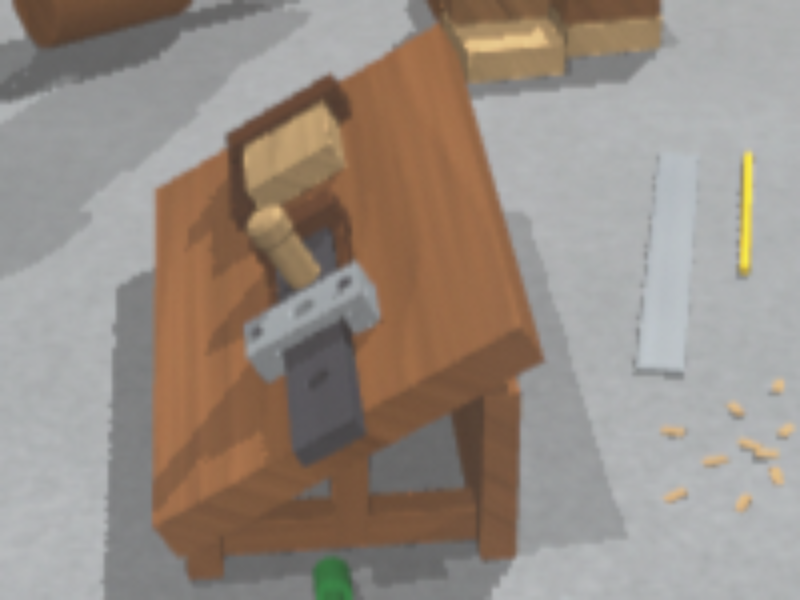

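The moves were refused because every row needs all three keys. The picture shows the scene unmoved: knob at (268,222), keeper hole at (303,305). I'll send the moves again.

Request:
arm_command([
  {"delta_pos": [0, 0, 0], "rot": [-0.0035, -0.0164, -0.013], "fingers": 0.3},
  {"delta_pos": [0, 0, 0], "rot": [-0.0035, -0.0164, -0.013], "fingers": 0.3},
  {"delta_pos": [0, 0, 0], "rot": [-0.0035, -0.0164, -0.013], "fingers": 0.3},
  {"delta_pos": [0, 0, 0], "rot": [-0.0035, -0.0164, -0.013], "fingers": 0.3},
  {"delta_pos": [0, 0, 0], "rot": [-0.0035, -0.0164, -0.013], "fingers": 0.3},
  {"delta_pos": [-0.4, -1, 0.1], "rot": [0, 0, 0], "fingers": 0.3},
  {"delta_pos": [-0.4, -1, 0.1], "rot": [0, 0, 0], "fingers": 0.3},
  {"delta_pos": [-0.4, -1, 0.1], "rot": [0, 0, 0], "fingers": 0.3},
  {"delta_pos": [-0.4, -1, 0.1], "rot": [0, 0, 0], "fingers": 0.3},
  {"delta_pos": [-0.4, -1, 0.1], "rot": [0, 0, 0], "fingers": 0.3},
  {"delta_pos": [-0.4, -1, 0.1], "rot": [0, 0, 0], "fingers": 0.3},
  {"delta_pos": [-0.4, -1, 0.1], "rot": [0, 0, 0], "fingers": 0.3},
  {"delta_pos": [-0.4, -1, 0.1], "rot": [0, 0, 0], "fingers": 0.3},
  {"delta_pos": [-0.4, -1, 0.3], "rot": [0, 0, 0], "fingers": 0.3},
  {"delta_pos": [-0.4, -1, 0.3], "rot": [0, 0, 0], "fingers": 0.3},
  {"delta_pos": [-0.4, -1, 0.3], "rot": [0, 0, 0], "fingers": 0.3},
  {"delta_pos": [-0.4, -1, 0.3], "rot": [0, 0, 0], "fingers": 0.3},
], squeeze=40)

```text
clock: 1.85
tcp_pos: [0.3161, 0.3072, 0.2442]
orientation: [0.258, -0.034, 0.965, 0.009]
wrist_force: [0.2, -0.4, 0.2]
finger_gap: 0.0595
```

Request:
arm_command([
  {"delta_pos": [-0.4, -1, 0.3], "rot": [0, 0, 0], "fingers": 0.3},
  {"delta_pos": [-0.4, -1, 0.3], "rot": [0, 0, 0], "fingers": 0.3},
  {"delta_pos": [-0.4, -1, 0.3], "rot": [0, 0, 0], "fingers": 0.3},
  {"delta_pos": [-0.4, -1, 0.3], "rot": [0, 0, 0], "fingers": 0.3},
  {"delta_pos": [-0.4, -1, 0.3], "rot": [0, 0, 0], "fingers": 0.3},
  {"delta_pos": [-0.4, -1, 0.4], "rot": [0, 0, 0], "fingers": 0.3},
  {"delta_pos": [-0.4, -1, 0.4], "rot": [0, 0, 0], "fingers": 0.3},
  {"delta_pos": [-0.4, -1, 0.4], "rot": [0, 0, 0], "fingers": 0.3},
  {"delta_pos": [-0.4, -1, 0.4], "rot": [0, 0, 0], "fingers": 0.3},
  {"delta_pos": [-0.4, -1, 0.4], "rot": [0, 0, 0], "fingers": 0.3},
  {"delta_pos": [-0.4, -1, 0.4], "rot": [0, 0, 0], "fingers": 0.3},
  {"delta_pos": [-0.4, -1, 0.4], "rot": [0, 0, 0], "fingers": 0.3},
  {"delta_pos": [-0.4, -1, 0.4], "rot": [0, 0, 0], "fingers": 0.3},
  {"delta_pos": [0, 0, 0], "rot": [0, 0, 0], "fingers": 0.3},
])

```text
clock: 3.25
tcp_pos: [0.4716, 0.0563, 0.2144]
orientation: [0.258, -0.032, 0.966, 0.009]
wrist_force: [-0.3, -0.3, 0.3]
finger_gap: 0.0595
```

```bash
python3 - <<'E'
from h import *
cv2.imwrite('pics/s2.png',cv2.resize(grab('side')[130:280,200:400],(800,600)))
go(KNOB-.029*nn,Rrest);s=env.get_state();print(s['clock'],s['tcp_pos'],s['finger_gap'],s['wrist_force'])
E
```

```text
turn(units) [-0.0001 -0.0003 -0.0005] deg 0.2 shift units after turn [-0.21 -0.51  5.23] before [-0.23 -0.51  5.23]
3.3 [0.47081549 0.05726201 0.21430664] 0.05966656467828779 [0.62803955 0.30402976 0.02533777]
```

View pics/s2.png

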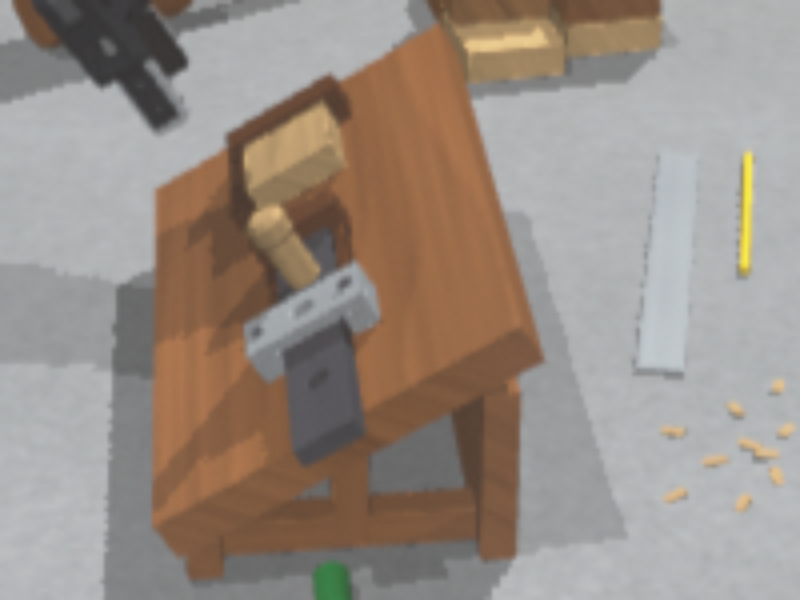

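The gripper's fingertips are at about (165,115), in line with the knob's axis. I'll descend and grip.

Request:
arm_command([
  {"delta_pos": [-0.1, -0.25, 0.7], "rot": [0, 0, 0], "fingers": 0.3},
  {"delta_pos": [-0.1, -0.25, 0.8], "rot": [0, 0, 0], "fingers": 0.3},
  {"delta_pos": [0, 0, 0.8], "rot": [0, 0, 0], "fingers": 0.3},
  {"delta_pos": [0, 0, 0.8], "rot": [0, 0, 0], "fingers": 0.3},
  {"delta_pos": [0, 0, 0.8], "rot": [0, 0, 0], "fingers": 0.3},
  {"delta_pos": [0, 0, 0.7], "rot": [0, 0, 0], "fingers": 0.3},
  {"delta_pos": [0, 0, 0.6], "rot": [0, 0, 0], "fingers": 0.3},
  {"delta_pos": [0, 0, 0], "rot": [0, 0, 0], "fingers": 0.3},
  {"delta_pos": [0, 0, 0], "rot": [0, 0, 0], "fingers": 1},
  {"delta_pos": [0, 0, 0], "rot": [0, 0, 0], "fingers": 1},
  {"delta_pos": [0, 0, 0], "rot": [0, 0, 0], "fingers": 1},
  {"delta_pos": [0, 0, 0], "rot": [0, 0, 0], "fingers": 1},
  {"delta_pos": [0, 0, 0], "rot": [0, 0, 0], "fingers": 1},
  {"delta_pos": [0, 0, 0], "rot": [0, 0, 0], "fingers": 1},
  {"delta_pos": [0, 0, 0], "rot": [0, 0, 0], "fingers": 1},
])

```text
clock: 4.8
tcp_pos: [0.5268, 0.0524, 0.1276]
orientation: [0.259, -0.034, 0.965, 0.01]
wrist_force: [-5.3, 1.1, 5.6]
finger_gap: 0.0218
```

Request:
arm_command([
  {"delta_pos": [0, 0.3, 0], "rot": [0, 0, 0], "fingers": 1},
  {"delta_pos": [0, 0.4, 0], "rot": [0, 0, 0], "fingers": 1},
  {"delta_pos": [0, 0.5, 0], "rot": [0, 0, 0], "fingers": 1},
  {"delta_pos": [0, 0.5, 0], "rot": [0, 0, 0], "fingers": 1},
  {"delta_pos": [0, 0.5, 0], "rot": [0, 0, 0], "fingers": 1},
  {"delta_pos": [0, 0.3, 0], "rot": [0, 0, 0], "fingers": 1},
  {"delta_pos": [0, 0.2, 0], "rot": [0, 0, 0], "fingers": 1},
  {"delta_pos": [0, 0.1, 0], "rot": [0, 0, 0], "fingers": 1},
  {"delta_pos": [0, 0, 0], "rot": [0, 0, 0], "fingers": 1},
])

```text
clock: 5.7
tcp_pos: [0.5227, 0.1081, 0.1276]
orientation: [0.259, -0.033, 0.965, 0.009]
wrist_force: [-6.9, -0.8, 7.5]
finger_gap: 0.0222
```

Request:
arm_command([
  {"delta_pos": [0, 0.1, 0], "rot": [0, 0, 0], "fingers": 1},
  {"delta_pos": [0, 0.05, 0], "rot": [0, 0, 0], "fingers": 1},
  {"delta_pos": [0, 0, 0], "rot": [0, 0, 0], "fingers": 1},
  {"delta_pos": [0, 0, 0], "rot": [0, 0, 0], "fingers": 1},
])

```text
clock: 6.1
tcp_pos: [0.5225, 0.1107, 0.1276]
orientation: [0.259, -0.033, 0.965, 0.009]
wrist_force: [-6.7, -1.8, 7.3]
finger_gap: 0.0224
```

Request:
arm_command([
  {"delta_pos": [0, 0.05, 0], "rot": [0, 0, 0], "fingers": 1},
  {"delta_pos": [0, 0.05, 0], "rot": [0, 0, 0], "fingers": 1},
  {"delta_pos": [0, 0, 0], "rot": [0, 0, 0], "fingers": 1},
])

```text
clock: 6.4
tcp_pos: [0.5225, 0.1109, 0.1276]
orientation: [0.259, -0.032, 0.965, 0.007]
wrist_force: [-7.3, -8.6, 8.6]
finger_gap: 0.0219
```

Request:
arm_command([
  {"delta_pos": [0, 0.05, 0], "rot": [0, 0, 0], "fingers": 1},
  {"delta_pos": [0, 0.03, 0], "rot": [0, 0, 0], "fingers": 1},
  {"delta_pos": [0, 0, 0], "rot": [0, 0, 0], "fingers": 1},
])

```text
clock: 6.7
tcp_pos: [0.5225, 0.1109, 0.1276]
orientation: [0.259, -0.031, 0.965, 0.005]
wrist_force: [-7.4, -14.1, 9.3]
finger_gap: 0.0219
```

Request:
arm_command([
  {"delta_pos": [0, -0.12, 0], "rot": [0, 0, 0], "fingers": 0.3},
  {"delta_pos": [0, 0, 0], "rot": [0, 0, 0], "fingers": 0.3},
  {"delta_pos": [0, 0, 0], "rot": [0, 0, 0], "fingers": 0.3},
  {"delta_pos": [0, 0, 0], "rot": [0, 0, 0], "fingers": 0.3},
  {"delta_pos": [0, 0, -0.6], "rot": [0, 0, 0], "fingers": 0.3},
  {"delta_pos": [0, 0, -0.9], "rot": [0, 0, 0], "fingers": 0.3},
  {"delta_pos": [0, 0, -1], "rot": [0, 0, 0], "fingers": 0.3},
  {"delta_pos": [0, 0, -1], "rot": [0, 0, 0], "fingers": 0.3},
  {"delta_pos": [0, 0, -1], "rot": [0, 0, 0], "fingers": 0.3},
  {"delta_pos": [0, 0, -1], "rot": [0, 0, 0], "fingers": 0.3},
  {"delta_pos": [0, 0, 0], "rot": [0, 0, 0], "fingers": 0.3},
])

```text
clock: 7.8
tcp_pos: [0.4686, 0.1088, 0.2248]
orientation: [0.261, -0.034, 0.965, 0.01]
wrist_force: [0.6, 0.4, 0.3]
finger_gap: 0.0598
```

```bash
python3 - <<'E'
from h import *
p=grab('side');q=grab('top')
cv2.imwrite('pics/s3.png',np.hstack([cv2.resize(p[160:240,230:310],(400,400),interpolation=2),cv2.resize(q[225:305,235:315],(400,400),interpolation=2)]))
go([PIN[0],PIN[1],.19],Rrack);s=env.get_state();print(s['clock'],s['tcp_pos'],s['finger_gap'],s['wrist_force'],s['joint_pos'].round(2))
E
```

```text
turn(units) [0.0083 0.0832 0.0306] deg 32.0 shift units after turn [ -6.05 -18.23   1.61] before [ -1.24 -19.06   2.56]
7.9 [0.46812547 0.10861839 0.22223574] 0.060026358156873426 [ 0.38613472  0.19923416 -0.78054566] [ 0.06 -0.27 -0.72  0.59  0.01 -0.01]
```

View pics/s3.png

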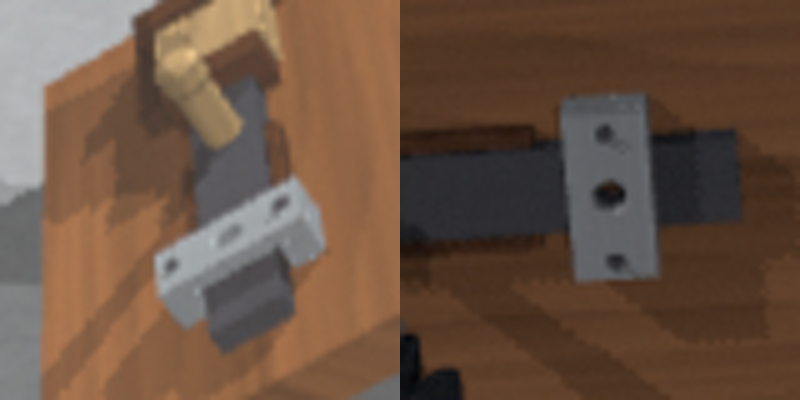

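The jaw is home: in the right half, the bar hole shows through the keeper at crop (609,194), which is pixel (276.8,263.8). Next is the long pin.

Request:
arm_command([
  {"delta_pos": [0, 0, 0], "rot": [0.0021, 0.0208, 0.0077], "fingers": 0.3},
  {"delta_pos": [0, 0, 0], "rot": [0.0021, 0.0208, 0.0077], "fingers": 0.3},
  {"delta_pos": [0, 0, 0], "rot": [0.0021, 0.0208, 0.0077], "fingers": 0.3},
  {"delta_pos": [0, 0, 0], "rot": [0.0021, 0.0208, 0.0077], "fingers": 0.3},
  {"delta_pos": [-0.32, -1, 0], "rot": [0, 0, 0], "fingers": 0.3},
  {"delta_pos": [-0.32, -1, 0], "rot": [0, 0, 0], "fingers": 0.3},
  {"delta_pos": [-0.32, -1, 0], "rot": [0, 0, 0], "fingers": 0.3},
  {"delta_pos": [-0.32, -1, 0], "rot": [0, 0, 0], "fingers": 0.3},
  {"delta_pos": [-0.32, -1, 0], "rot": [0, 0, 0], "fingers": 0.3},
  {"delta_pos": [-0.32, -1, 0], "rot": [0, 0, 0], "fingers": 0.3},
  {"delta_pos": [-0.32, -1, 0], "rot": [0, 0, 0], "fingers": 0.3},
  {"delta_pos": [-0.32, -1, 0], "rot": [0, 0, 0], "fingers": 0.3},
  {"delta_pos": [-0.32, -1, 0], "rot": [0, 0, 0], "fingers": 0.3},
  {"delta_pos": [-0.32, -1, 0], "rot": [0, 0, 0], "fingers": 0.3},
])

```text
clock: 9.3
tcp_pos: [0.5057, -0.099, 0.22]
orientation: [-0.002, 0.064, 0.998, 0.0]
wrist_force: [-0.3, -0.5, -0.6]
finger_gap: 0.06
```

Request:
arm_command([
  {"delta_pos": [-0.32, -1, 0.2], "rot": [0, 0, 0], "fingers": 0.3},
  {"delta_pos": [-0.32, -1, 0.2], "rot": [0, 0, 0], "fingers": 0.3},
  {"delta_pos": [-0.32, -1, 0.3], "rot": [0, 0, 0], "fingers": 0.3},
  {"delta_pos": [-0.32, -1, 0.3], "rot": [0, 0, 0], "fingers": 0.3},
  {"delta_pos": [-0.32, -1, 0.3], "rot": [0, 0, 0], "fingers": 0.3},
  {"delta_pos": [-0.32, -1, 0.3], "rot": [0, 0, 0], "fingers": 0.3},
  {"delta_pos": [-0.32, -1, 0], "rot": [0, 0, 0], "fingers": 0.3},
  {"delta_pos": [-0.32, -1, 0], "rot": [0, 0, 0], "fingers": 0.3},
  {"delta_pos": [0, 0, 0], "rot": [0, 0, 0], "fingers": 0.3},
  {"delta_pos": [0, 0, 0], "rot": [0, 0, 0], "fingers": 0.3},
])

```text
clock: 10.3
tcp_pos: [0.5355, -0.2638, 0.189]
orientation: [-0.001, 0.065, 0.998, 0.0]
wrist_force: [-0.4, -0.0, -0.4]
finger_gap: 0.0597
```

```bash
python3 - <<'E'
from h import *
go([PIN[0],PIN[1],.089],Rrack);s=env.get_state();print(s['clock'],s['tcp_pos'],s['wrist_force'])
p=grab('side')
cv2.imwrite('pics/s4.png',cv2.resize(p[200:380,190:350],(640,720))[:600])
E
```

```text
turn(units) [ 0.0001 -0.0004 -0.0004] deg 0.2 shift units after turn [-0.34 -0.18  5.  ] before [-0.35 -0.18  5.  ]
10.3 [ 0.53552446 -0.26384653  0.18904104] [-0.44282389 -0.02124998 -0.43306825]
```

View pics/s4.png

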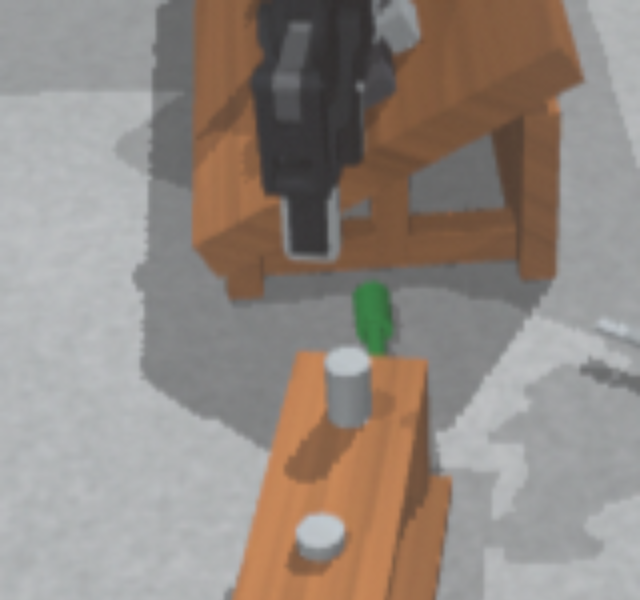

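The gripper hangs above the rack, with its near fingertip at crop (310,255) and the long pin's head at (348,385). It still needs 7 mm in x. I'll correct that, descend and grip.

Request:
arm_command([
  {"delta_pos": [-0.17, -0.09, 0.6], "rot": [0, 0, 0], "fingers": 0.35},
  {"delta_pos": [-0.17, -0.09, 0.8], "rot": [0, 0, 0], "fingers": 0.35},
  {"delta_pos": [0, 0, 0.8], "rot": [0, 0, 0], "fingers": 0.35},
  {"delta_pos": [0, 0, 0.8], "rot": [0, 0, 0], "fingers": 0.35},
  {"delta_pos": [0, 0, 0.8], "rot": [0, 0, 0], "fingers": 0.35},
  {"delta_pos": [0, 0, 0.6], "rot": [0, 0, 0], "fingers": 0.35},
  {"delta_pos": [0, 0, 0.4], "rot": [0, 0, 0], "fingers": 0.35},
  {"delta_pos": [0, 0, 0.2], "rot": [0, 0, 0], "fingers": 0.35},
  {"delta_pos": [0, 0, 0], "rot": [0, 0, 0], "fingers": 0.35},
])

```text
clock: 11.25
tcp_pos: [0.5418, -0.2676, 0.0896]
orientation: [-0.001, 0.064, 0.998, 0.0]
wrist_force: [0.3, -1.0, 0.0]
finger_gap: 0.0558
```

Request:
arm_command([
  {"delta_pos": [0, 0, 0], "rot": [0, 0, 0], "fingers": 1},
  {"delta_pos": [0, 0, 0], "rot": [0, 0, 0], "fingers": 1},
  {"delta_pos": [0, 0, 0], "rot": [0, 0, 0], "fingers": 1},
  {"delta_pos": [0, 0, 0], "rot": [0, 0, 0], "fingers": 1},
  {"delta_pos": [0, 0, 0], "rot": [0, 0, 0], "fingers": 1},
  {"delta_pos": [0, 0, 0], "rot": [0, 0, 0], "fingers": 1},
  {"delta_pos": [0, 0, 0], "rot": [0, 0, 0], "fingers": 1},
], squeeze=60)

```text
clock: 11.95
tcp_pos: [0.5424, -0.2681, 0.091]
orientation: [0.0, 0.064, 0.998, -0.0]
wrist_force: [-0.4, 1.4, 6.1]
finger_gap: 0.0173
```

Request:
arm_command([
  {"delta_pos": [0, 0, -0.3], "rot": [0, 0, 0], "fingers": 1},
  {"delta_pos": [0, 0, -0.5], "rot": [0, 0, 0], "fingers": 1},
  {"delta_pos": [0, 0, -0.7], "rot": [0, 0, 0], "fingers": 1},
  {"delta_pos": [0, 0, -0.8], "rot": [0, 0, 0], "fingers": 1},
  {"delta_pos": [0, 0, -0.8], "rot": [0, 0, 0], "fingers": 1},
  {"delta_pos": [0, 0, -0.8], "rot": [0, 0, 0], "fingers": 1},
  {"delta_pos": [0, 0, -0.8], "rot": [0, 0, 0], "fingers": 1},
  {"delta_pos": [0, 0, -0.8], "rot": [0, 0, 0], "fingers": 1},
  {"delta_pos": [0, 0, -0.5], "rot": [0, 0, 0], "fingers": 1},
  {"delta_pos": [0, 0, -0.3], "rot": [0, 0, 0], "fingers": 1},
  {"delta_pos": [0, 0, 0], "rot": [0, 0, 0], "fingers": 1},
])

```text
clock: 13.05
tcp_pos: [0.5423, -0.2681, 0.2168]
orientation: [-0.0, 0.064, 0.998, -0.0]
wrist_force: [0.9, -0.1, -0.8]
finger_gap: 0.0175
```

```bash
python3 - <<'E'
from h import *
K=KEEP.copy();print(K@yy)
K+=yy*.001
s=env.get_state();print(s['clock'],s['tcp_pos'],s['wrist_force'],s['finger_gap'])
go(K+.085*nn,Rrest)
cv2.imwrite('pics/s5.png',cv2.resize(grab('side')[170:350,200:360],(640,720))[:600])
E
```

```text
-0.0319977457498579
13.05 [ 0.54233754 -0.26814294  0.21677872] [ 0.90970978 -0.14771293 -0.77720699] 0.017490091215493928
turn(units) [-0.0084 -0.0831 -0.0309] deg 32.1 shift units after turn [ 1.96 13.72  0.28] before [ 4.24 13.14  1.21]
```

View pics/s5.png

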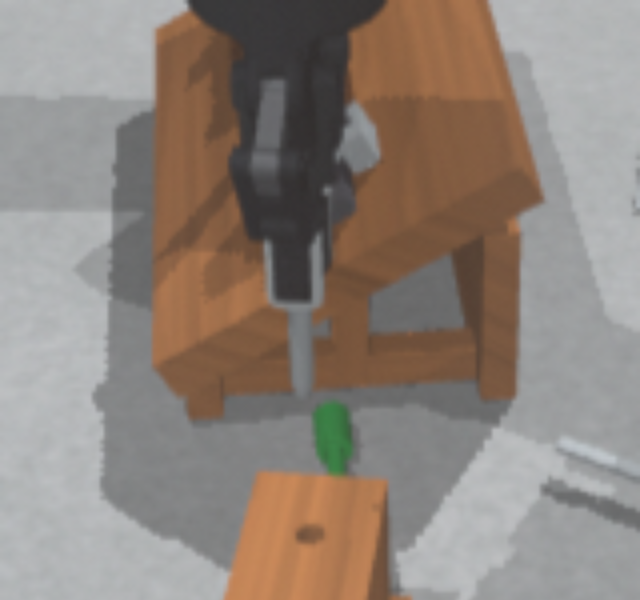

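The pin hangs almost straight in the fingers, with its nose at crop (303,393), and the rack hole at (310,535) is empty. I'll carry it over, tilted.

Request:
arm_command([
  {"delta_pos": [0, 0, 0], "rot": [-0.0021, -0.0208, -0.0077], "fingers": 1},
  {"delta_pos": [0, 0, 0], "rot": [-0.0021, -0.0208, -0.0077], "fingers": 1},
  {"delta_pos": [0, 0, 0], "rot": [-0.0021, -0.0208, -0.0077], "fingers": 1},
  {"delta_pos": [0, 0, 0], "rot": [-0.0021, -0.0208, -0.0077], "fingers": 1},
  {"delta_pos": [0.13, 0.6, 0], "rot": [0, 0, 0], "fingers": 1},
  {"delta_pos": [0.13, 0.9, 0], "rot": [0, 0, 0], "fingers": 1},
  {"delta_pos": [0.13, 0.9, 0], "rot": [0, 0, 0], "fingers": 1},
  {"delta_pos": [0.13, 0.9, 0], "rot": [0, 0, 0], "fingers": 1},
  {"delta_pos": [0.13, 0.9, 0], "rot": [0, 0, 0], "fingers": 1},
  {"delta_pos": [0.13, 0.9, 0], "rot": [0, 0, 0], "fingers": 1},
  {"delta_pos": [0.13, 0.9, 0], "rot": [0, 0, 0], "fingers": 1},
  {"delta_pos": [0.13, 0.9, 0], "rot": [0, 0, 0], "fingers": 1},
  {"delta_pos": [0.13, 0.9, 0], "rot": [0, 0, 0], "fingers": 1},
  {"delta_pos": [0.13, 0.9, 0], "rot": [0, 0, 0], "fingers": 1},
  {"delta_pos": [0.13, 0.9, 0], "rot": [0, 0, 0], "fingers": 1},
  {"delta_pos": [0.13, 0.9, 0], "rot": [0, 0, 0], "fingers": 1},
  {"delta_pos": [0.13, 0.9, 0], "rot": [0, 0, 0], "fingers": 1},
  {"delta_pos": [0.13, 0.9, 0], "rot": [0, 0, 0], "fingers": 1},
  {"delta_pos": [0.13, 0.9, 0], "rot": [0, 0, 0], "fingers": 1},
  {"delta_pos": [0.1, 0.5, 0.2], "rot": [0, 0, 0], "fingers": 1},
])

```text
clock: 15.1
tcp_pos: [0.4891, 0.005, 0.1924]
orientation: [0.259, -0.034, 0.965, 0.01]
wrist_force: [0.4, 0.7, -1.0]
finger_gap: 0.0172
```

Request:
arm_command([
  {"delta_pos": [0, 0, 0], "rot": [0, 0, 0], "fingers": 1},
  {"delta_pos": [0, 0, 0], "rot": [0, 0, 0], "fingers": 1},
])

```text
clock: 15.3
tcp_pos: [0.4896, 0.0034, 0.1922]
orientation: [0.258, -0.034, 0.965, 0.009]
wrist_force: [0.6, 0.1, -1.6]
finger_gap: 0.0173
```

```bash
python3 - <<'E'
from h import *
S0=load('side');print('hang nose pred px',px(S0,[.5423,-.2681,.2168-.056]),'seen 275.7,268.2')
K=KEEP+yy*.001
p=grab('side');S=load('side');s=env.get_state();print(s['clock'],s['tcp_pos'])
go(K+.060*nn,Rrest)
q=s['orientation'];z=Ro.from_quat([q[1],q[2],q[3],q[0]]).as_matrix()[:,2]
print('pred nose',px(S,s['tcp_pos']+.056*z),'shoulder',px(S,s['tcp_pos']+.006*z),'hole',px(S,K),'tilt z',z)
cv2.imwrite('pics/s6.png',cv2.resize(p[160:260,220:340],(720,600),interpolation=2))
E
```

```text
hang nose pred px [276.14819852 268.34307602] seen 275.7,268.2
15.35 [0.48986814 0.0029612  0.19232219]
turn(units) [ 0.     -0.0001 -0.0001] deg 0.0 shift units after turn [-0.09  0.01  1.31] before [-0.09  0.01  1.31]
pred nose [267.19729898 196.19538736] shoulder [254.17683674 178.51057242] hole [275.48936466 205.95684911] tilt z [ 0.4984146   0.03494954 -0.86623404]
```

View pics/s6.png

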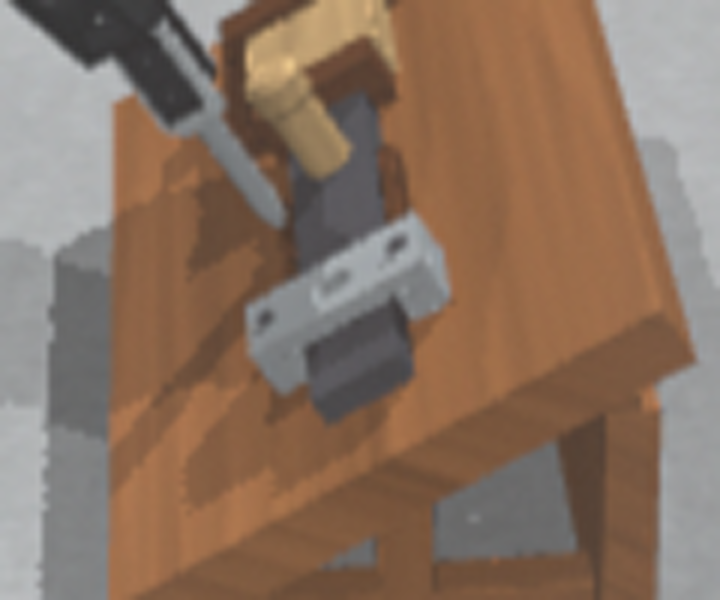

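Seen: nose at crop (281,222), pixel (266.8,197.0); hole at (333,284), pixel (275.5,207.3). Both are within about 1 px of prediction, so I'll insert with force checks.

Request:
arm_command([
  {"delta_pos": [-0.04, 0, 0.4], "rot": [0, 0, 0], "fingers": 1},
  {"delta_pos": [-0.04, 0, 0.4], "rot": [0, 0, 0], "fingers": 1},
  {"delta_pos": [0, 0, 0.3], "rot": [0, 0, 0], "fingers": 1},
  {"delta_pos": [0, 0, 0.2], "rot": [0, 0, 0], "fingers": 1},
  {"delta_pos": [0, 0, 0.2], "rot": [0, 0, 0], "fingers": 1},
  {"delta_pos": [0, 0, 0.1], "rot": [0, 0, 0], "fingers": 1},
  {"delta_pos": [0, 0, 0], "rot": [0, 0, 0], "fingers": 1},
])

```text
clock: 16.05
tcp_pos: [0.5069, 0.0044, 0.165]
orientation: [0.258, -0.033, 0.965, 0.009]
wrist_force: [-0.9, 0.7, -1.1]
finger_gap: 0.0173
```

Request:
arm_command([
  {"delta_pos": [0, 0, 0.1], "rot": [0, 0, 0], "fingers": 1},
  {"delta_pos": [0, 0, 0.1], "rot": [0, 0, 0], "fingers": 1},
  {"delta_pos": [0, 0, 0.1], "rot": [0, 0, 0], "fingers": 1},
  {"delta_pos": [0, 0, 0], "rot": [0, 0, 0], "fingers": 1},
])

```text
clock: 16.45
tcp_pos: [0.5099, 0.0046, 0.1599]
orientation: [0.258, -0.033, 0.965, 0.009]
wrist_force: [0.6, -0.4, -1.1]
finger_gap: 0.0171
```

Request:
arm_command([
  {"delta_pos": [0, 0, 0.2], "rot": [0, 0, 0], "fingers": 1},
  {"delta_pos": [0, 0, 0.2], "rot": [0, 0, 0], "fingers": 1},
  {"delta_pos": [0, 0, 0.2], "rot": [0, 0, 0], "fingers": 1},
  {"delta_pos": [0, 0, 0], "rot": [0, 0, 0], "fingers": 1},
])

```text
clock: 16.85
tcp_pos: [0.5157, 0.0051, 0.1489]
orientation: [0.258, -0.033, 0.966, 0.009]
wrist_force: [-0.7, -0.0, -1.2]
finger_gap: 0.0173
```

Request:
arm_command([
  {"delta_pos": [0, 0, 0.2], "rot": [0, 0, 0], "fingers": 1},
  {"delta_pos": [0, 0, 0.2], "rot": [0, 0, 0], "fingers": 1},
  {"delta_pos": [0, 0, 0.2], "rot": [0, 0, 0], "fingers": 1},
  {"delta_pos": [0, 0, 0], "rot": [0, 0, 0], "fingers": 1},
])

```text
clock: 17.25
tcp_pos: [0.5217, 0.0055, 0.1386]
orientation: [0.258, -0.033, 0.966, 0.009]
wrist_force: [0.0, 0.3, -0.1]
finger_gap: 0.0173
```

Request:
arm_command([
  {"delta_pos": [0, 0, 0.2], "rot": [0, 0, 0], "fingers": 1},
  {"delta_pos": [0, 0, 0.2], "rot": [0, 0, 0], "fingers": 1},
  {"delta_pos": [0, 0, 0.2], "rot": [0, 0, 0], "fingers": 1},
  {"delta_pos": [0, 0, 0.1], "rot": [0, 0, 0], "fingers": 1},
  {"delta_pos": [0, 0, 0], "rot": [0, 0, 0], "fingers": 1},
])

```text
clock: 17.75
tcp_pos: [0.5287, 0.006, 0.1267]
orientation: [0.258, -0.033, 0.966, 0.009]
wrist_force: [0.9, 0.9, -1.3]
finger_gap: 0.0173
```

Request:
arm_command([
  {"delta_pos": [0, 0, 0.1], "rot": [0, 0, 0], "fingers": 1},
  {"delta_pos": [0, 0, 0.05], "rot": [0, 0, 0], "fingers": 1},
  {"delta_pos": [0, 0, 0], "rot": [0, 0, 0], "fingers": 1},
])

```text
clock: 18.05
tcp_pos: [0.5304, 0.006, 0.1245]
orientation: [0.258, -0.033, 0.965, 0.009]
wrist_force: [-1.2, -0.2, -1.9]
finger_gap: 0.0173
```

Request:
arm_command([
  {"delta_pos": [0, 0, 0.05], "rot": [0, 0, 0], "fingers": 1},
  {"delta_pos": [0, 0, 0.05], "rot": [0, 0, 0], "fingers": 1},
  {"delta_pos": [0, 0, 0], "rot": [0, 0, 0], "fingers": 1},
])

```text
clock: 18.35
tcp_pos: [0.5312, 0.0061, 0.1236]
orientation: [0.259, -0.033, 0.965, 0.009]
wrist_force: [-8.5, -0.6, 8.8]
finger_gap: 0.017
```

Request:
arm_command([
  {"delta_pos": [0, 0, 0.04], "rot": [0, 0, 0], "fingers": 1},
  {"delta_pos": [0, 0, 0.04], "rot": [0, 0, 0], "fingers": 1},
  {"delta_pos": [0, 0, 0], "rot": [0, 0, 0], "fingers": 1},
])

```text
clock: 18.65
tcp_pos: [0.5315, 0.0061, 0.1234]
orientation: [0.259, -0.033, 0.965, 0.009]
wrist_force: [-25.4, -0.9, 28.8]
finger_gap: 0.0174
```

Request:
arm_command([
  {"delta_pos": [0, 0, -0.08], "rot": [0, 0, 0], "fingers": 1},
  {"delta_pos": [0, 0, 0], "rot": [0, 0, 0], "fingers": 0.35},
  {"delta_pos": [0, 0, 0], "rot": [0, 0, 0], "fingers": 0.35},
  {"delta_pos": [0, 0, 0], "rot": [0, 0, 0], "fingers": 0.35},
  {"delta_pos": [0, 0, 0], "rot": [0, 0, 0], "fingers": 0.35},
  {"delta_pos": [0, 0, -0.5], "rot": [0, 0, 0], "fingers": 0.35},
  {"delta_pos": [0, 0, -0.8], "rot": [0, 0, 0], "fingers": 0.35},
  {"delta_pos": [0, 0, -1], "rot": [0, 0, 0], "fingers": 0.35},
  {"delta_pos": [0, 0, -1], "rot": [0, 0, 0], "fingers": 0.35},
  {"delta_pos": [0, 0, -1], "rot": [0, 0, 0], "fingers": 0.35},
  {"delta_pos": [0, 0, -1], "rot": [0, 0, 0], "fingers": 0.35},
  {"delta_pos": [0, 0, -1], "rot": [0, 0, 0], "fingers": 0.35},
  {"delta_pos": [0, 0, 0], "rot": [0, 0, 0], "fingers": 0.35},
])

```text
clock: 19.95
tcp_pos: [0.4692, 0.0013, 0.2354]
orientation: [0.261, -0.033, 0.965, 0.009]
wrist_force: [0.3, -0.3, 0.2]
finger_gap: 0.0553
```

```bash
python3 - <<'E'
from h import *
p=grab('side');q=grab('top');T=load('top')
cv2.imwrite('pics/s7.png',np.hstack([cv2.resize(p[150:350,220:340],(360,600),interpolation=2),cv2.resize(q[225:305,235:295],(440,600),interpolation=2)]))
H=KEEP+yy*.001+.030*nn;u,v=px(T,H).round().astype(int);print('head top px',u,v,'height over keeper mm',[(1e3*(w(T,u+i,v+j,0)-KEEP)@nn).round(1) for i in(-1,0,1) for j in(-1,0,1)])
s=env.get_state();print(s['clock'],s['tcp_pos'],s['wrist_force'],s['finger_gap'])
E
```

```text
head top px 276 270 height over keeper mm [np.float64(32.6), np.float64(31.1), np.float64(31.6), np.float64(29.3), np.float64(29.0), np.float64(26.3), np.float64(27.7), np.float64(30.4), np.float64(25.9)]
20.05 [0.46879003 0.00149789 0.23262044] [ 0.68913993 -0.30667251 -0.96334359] 0.055505500466603575
```

View pics/s7.png

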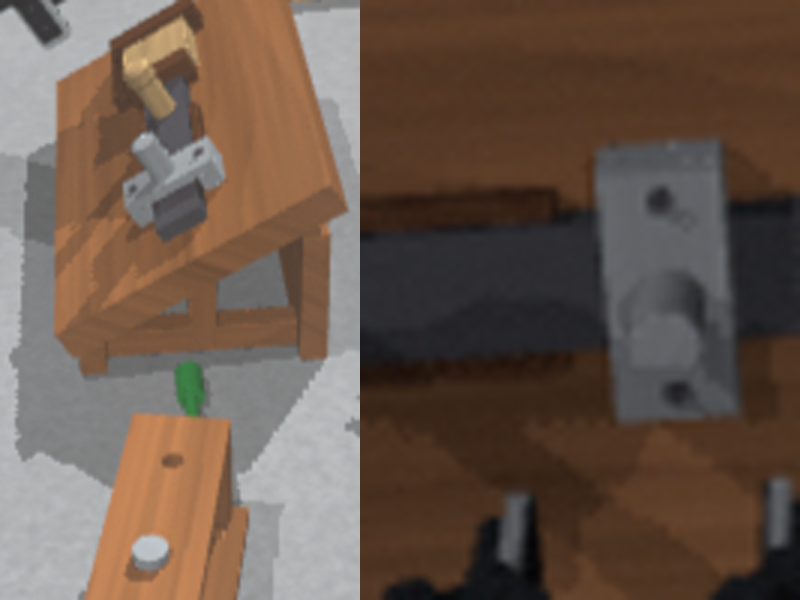

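The pin's head sits on the keeper: side crop (155,155), top crop (665,310), and its top averages 29 mm above the keeper against 30 mm nominal. The short pin is still in the rack at (150,550), and the gripper is clear. Handing in.

```bash
python3 -c "
from workcell import env
print(env.hand_in())"
```

```text
the job is handed in; nothing more can be done
None
```

I slid the jaw by its knob to its stop, then took the long pin from the rack and pushed it through the keeper and bar until its head was seated. I released the pin, backed the gripper clear and handed the job in at about 20 s.

**Jaw:** It travelled about 58.6 mm, against 58.7 mm measured beforehand. It stopped firmly at about 14 N, and the bar hole showed under the keeper hole.

**Pin:** It went in with almost no force until the head seated. The last push reached about 38 N along the hole axis, through the gripped pin. After release, the head top measured about 29 mm above the keeper against 30 mm nominal. The single depth readings ranged from 26 to 33 mm, so the flush seat rests mainly on the contact force and position and on the last picture.

**Other things:** In the last picture, the short pin and the green look-alike were where they started, and the block was in place. The chisel and offcut were outside that picture; nothing was moved near them.

**Not as planned:** The first two move calls were refused for missing keys, and nothing moved. The finger gap read 2–3 mm below the known diameters on both grasps, and both held.

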